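# Blow specimen mounts clean with the bench ioniser gun

## Task

Stand all the specimen mounts, polished face up, on the perforated deck in front of the ioniser gun and flip its supply on at the toggle. With everything on the deck and the supply on, squeeze the gun's trigger right home for three seconds and let it go; after that put all the mounts flat, face up, in the aluminium tray and flip the supply off again. Leave the bottle, the jar and the brass weight alone.

Things in the scene. Friction and masses are not known exactly. Their poses are not given: they have to be found in the camera images.
- toggle (a joint): steel bat toggle on top of the grey supply unit; over-centre, two positions: 0 = off (bat leans to the unit's -x side), 0.9 = on (leans to +x). It turns about the unit's y axis at a pivot 62 mm above the bench over the unit's centre; it snaps across past 0.45 and needs about 3 N at the tip to start
- toggle_tip (a point): centre of the 16 mm ball at the end of the bat, 42 mm from the pivot (bat 11 mm thick); about 100 mm above the bench, 18 mm to the -x side (off) or +x side (on) of the pivot
- supply: grey supply unit, a fixed box 110 (x) x 90 (y) x 60 mm high with the toggle standing in the middle of its top and a small green lens beside it; origin at the centre of its underside; stands on the left or right of the bench
- station: fixed ioniser station: an air gun clamped on its side in a stand, its nozzle pointing along the station's -y over a perforated steel deck. Origin on the bench. Barrel 40 mm thick along y, axis at x = 45 mm, 85 mm high, from y = 10 to 140 mm with the nozzle ending at y = -16 mm; nothing of the gun is higher than 110 mm above the bench
- deck_top (a point): centre of the top face of the bare flat deck, a steel plate 150 x 150 mm, 6 mm thick, no rim; axes as the station's; the nozzle's tip is 59 mm beyond the deck's +y edge and 79 mm above the deck
- gun_grip (a point): middle of the gun's grip, a fixed bar lying level along the station's x, 28 mm thick (y) and 30 mm high (z 70 to 100 mm above the bench), reaching from the barrel 115 mm towards the robot; free space under and on both sides of it
- trigger (a joint): gun trigger, 0 = released, 0.22 = fully squeezed. Hinged about a vertical pin beside the barrel; turns towards the grip (+y of the station); sprung back, needs about 3 to 6 N at trigger_pad
- trigger_pad (a point): on the mid-line of the black trigger bar, 55 mm from its pin and 20 mm from its free end; the bar is 12 mm thick and 20 mm high, 85 mm above the bench, parallel to the grip on its -y side. From the outer face of the trigger to the back of the grip is 59 mm released, 47 mm squeezed; both can be pinched together from above
- tray: fixed aluminium transport tray 190 (x) x 140 (y) mm with a thin lip 8 mm high and 4 mm thick; origin at the centre of its underside; stands on the side where the supply unit is not
- tray_floor (a point): centre of the tray's flat inner floor, 3 mm above the bench; axes as the tray's
- mount0: specimen mount: black resin disc 32 mm across and 22 mm high with a polished stone section in its upper face; origin at the centre of its underside, z up out of the polished face; may be absent (2 or 3 of the four are there)
- mount1: specimen mount: black resin disc 32 mm across and 22 mm high with a polished stone section in its upper face; origin at the centre of its underside, z up out of the polished face; may be absent (2 or 3 of the four are there)
- mount2: specimen mount: black resin disc 32 mm across and 22 mm high with a polished stone section in its upper face; origin at the centre of its underside, z up out of the polished face; may be absent (2 or 3 of the four are there)
- mount3: specimen mount: black resin disc 32 mm across and 22 mm high with a polished stone section in its upper face; origin at the centre of its underside, z up out of the polished face; may be absent (2 or 3 of the four are there)
- solvent: bystander: solvent bottle 60 mm across, 150 mm high, origin under its centre; leave alone
- jar: bystander: jar 64 mm across, 75 mm high, origin under its centre; leave alone
- weight: bystander: turned brass weight 40 mm across, 50 mm high, origin under its centre; leave alone
There are look-alikes about, which are no part of the job. Of the things shaped like the supply, the grey one is meant.

How it is judged:
By the outcome, as a careful person would: the job done as asked, in the order asked, and still so for the second after the job is handed in, with the robot touching nothing.
Of mount0, mount1, mount2, mount3 only 2 to 3 are there at a start; the rules pass over those that are not, and their reading is None.
At some moment in a run one of mount0, mount1, mount2, mount3 may be knocked a few centimetres aside while the robot is not near it.
It also fails if it takes over 210 s, if anything falls off the work surface, if the arm or the gripper's body presses on something with over 40 N, if the wrist force passes 120 N, or if a joint passes its speed limit or range.

## Robot

A 6-joint arm with a two-finger parallel gripper is mounted at the origin on the work surface. World frame = base frame: x ahead of the robot, y to its left, z up, the work surface at z = 0. Lengths are in m, angles in rad, forces in N, time in s.
With the tool pointing down it reaches from about 0.225 to 0.875 m from the base axis. Payload 3.4 kg.
Tool frame: the origin (TCP) lies between the finger pads; the fingertips stand 11 mm ahead of it and the grasp point (between the pads) lies 8 mm behind it; z points along the fingers, y is the line along which they close (so a half turn about z gives the same grasp; the last joint's range is limited). The gripper opens to 85 mm and grips with 20 to 120 N. Pads are 22 mm wide; open, the fingers measure 114 mm over their backs; the gripper's body (76 mm by 85 mm) begins 54 mm behind the grasp point. The pads swing forward as they close: fully open they stand 13 mm farther back than shut.
Start: joints at [-1.278, 0.276, 1.505, -0, 1.361, -0.121], TCP at [0.231, -0.527, 0.242] pointing down, gripper open.
Joint ranges: [-2.89, 2.89], [-0.75, 2.08], [0.22, 2.7], [-1.18, 4.32], [0.11, 2.71], [-2.7, 2.7]. Speed limits (rad/s): [2.57, 2.57, 3.14, 3.14, 3.14, 3.14].

## Interface

Orientations are given as a unit quaternion [w, x, y, z].
In Python, from rig import sensors, eyes, manip gives the robot as it stands.
- The arm moves only by the tool drive_tool, never from a script. Its argument "deltas" is a list of rows, each an object with "linear": the shift along the world's x, y, z in mm, a list of three; "twist": the turn about the world's z in degrees; "claw": the opening, from 0 (shut) to 1 (fully open). In form: [{"linear": [tx, ty, tz], "twist": twist, "claw": claw}, ...]. A call has 1 to 12 rows; each row is the pose to reach, as a shift and turn from the pose commanded when the call began; what a row does not reach only later rows make up. A row lasts 1/12 s, in which the tool goes at most 41.7 mm and 7.16 degrees, less where a joint would pass 70% of its speed; a pose out of reach is approached as far as the arm can. A call with a gripper value outside its range is refused whole. The fingers move at their own pace and stop on an object; "squeeze" is the grip in N (left out, the last holds). Time passes only in rows, so rows that repeat a pose let the fingers close. It gives the time, the measured TCP pose, the force, the opening and the grip force at its end, in the units of the state.
- sensors.get_state(): the state, without advancing time (a new reading comes with each control period).
- eyes.get_image(name): name is "scene" or "top"; returns the picture (384x512x3 uint8, red, green, blue); there is no depth.
- eyes.camera_model(name): a dict with "intrinsics" (3x3 intrinsics, pixels), "dist" ([k1, k2, p1, p2, k3] as OpenCV has them; the pictures are not rectified), "R" (3x3) and "t" (3): a world point X has camera coordinates R X + t. Camera axes: x right, y down, z forward; pixel columns grow to the right and rows downward; lengths in m; the calibration is good to about 2 mm. A picture is of the moment at which its call begins. camera_model takes no time and is no camera call.
- manip.sign_off(): hands the job in; it is judged then, once.
The state is a dict: "clock": time; "qpos": joint angles; "qd": joint speeds; "effort": joint torques, N m; "position": TCP position; "ee_rot": TCP orientation; "contact_force": force on the tool from outside, world axes, zero at the start; "moment": the same for the moment, N m; "width": finger opening in m; "gripper_force": force on a finger pad.
Only numpy, scipy, OpenCV 4.12 (cv2) and the standard library are available. Lean on these libraries where they do the work, as an engineer would, in place of code of your own. Each camera call takes 0.05 s, during which the arm holds its last target. There are 200 camera calls.

## Working session

There is one attempt and no reset: what is moved stays moved. The work goes in short steps, Python scripts to look and compute and a tool call to move; the robot and the scene stay as the last step left them, time stands still between calls to the robot, and variables do not carry over. Pictures are saved under pics/ and viewed, at most 14 in all, crops included, and the job is handed in when it is done.

Besides the shell and the picture viewer there is one more tool, called after "Request:" by a JSON object that holds its "api" and its "payload". drive_tool: Moves the arm, as the interface text tells. Its arguments: {"type":"object","properties":{"deltas":{"type":"array","items":{"type":"object","properties":{"linear":{"type":"array","items":{"type":"number"}},"twist":{"type":"number"},"claw":{"type":"number"}}}},"squeeze":{"type":"number"}},"required":["deltas"]}

```bash
mkdir -p pics; ls; cat > h.py <<'E'
import numpy as np, cv2
from rig import sensors, eyes, manip
def ray(cam,u,v):
    m=eyes.camera_model(cam);K=np.array(m['intrinsics'],float);R=np.array(m['R']);t=np.array(m['t'])
    p=cv2.undistortPoints(np.array([[[u,v]]],float),K,np.array(m['dist'],float))[0,0]
    return -R.T@t, R.T@np.array([p[0],p[1],1.])
def onz(cam,u,v,z):
    c,d=ray(cam,u,v); return c+d*(z-c[2])/d[2]
def proj(cam,X):
    m=eyes.camera_model(cam)
    return cv2.projectPoints(np.array(X,float).reshape(-1,1,3),cv2.Rodrigues(np.array(m['R']))[0],np.array(m['t'],float),np.array(m['intrinsics'],float),np.array(m['dist'],float))[0][:,0]
def save(cam,name,crop=None,s=1):
    im=eyes.get_image(cam)[:,:,::-1].copy(); cv2.imwrite('pics/raw_'+name+'.png',im)
    if crop: im=im[crop[1]:crop[3],crop[0]:crop[2]]
    cv2.imwrite('pics/'+name+'.png',cv2.resize(im,None,fx=s,fy=s,interpolation=cv2.INTER_CUBIC))
E
python3 - <<'E'
from h import *
for c in('top','scene'): save(c,c+'0',None,1.5); print(ray(c,256,192))
print(sensors.get_state())
E
```

```text
pics
(array([4.19131959e-01, 9.17190043e-04, 1.52544448e+00]), array([ 0.06864028, -0.00595258, -0.99776175]))
(array([ 1.02356593, -0.93052568,  0.79394344]), array([-0.38707569,  0.72867265, -0.56536051]))
{'clock': 0.1, 'qpos': array([-1.27798001e+00,  2.76524067e-01,  1.50599670e+00, -7.42939739e-06,
        1.36069378e+00, -1.20987901e-01]), 'qd': array([ 0.00046779, -0.00125934, -0.00372211, -0.00015231, -0.00143768,
       -0.00056185]), 'effort': array([ 1.15826770e-03, -4.17699623e+01, -2.46405548e+01, -4.46371132e-04,
        5.88315437e-03, -1.33370827e-05]), 'position': array([ 0.23107413, -0.52603868,  0.2415345 ]), 'ee_rot': array([-8.07645364e-04,  9.78671525e-01,  2.05429767e-01, -7.32052714e-05]), 'contact_force': array([-0.71845089,  0.66248796, -1.06876366]), 'moment': array([-0.02747518,  0.00261307,  0.03953088]), 'gripper_force': 0.0, 'width': 0.08516509712166767}
```

View pics/top0.png

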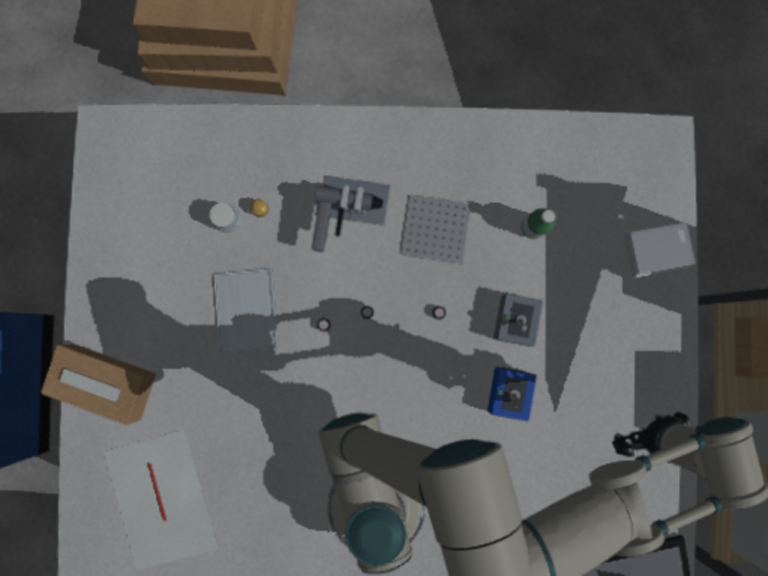

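View pics/scene0.png

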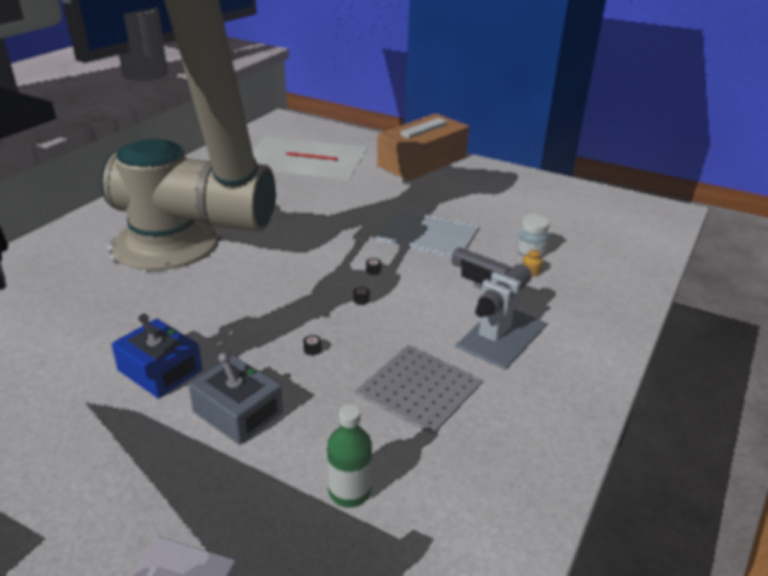

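Top view: grey supply at about (518,320) and a blue look-alike at (512,394); the grey one fits the description. Three mounts at (324,324), (367,312) and (439,312), with the deck at (435,228), gun grip at (320,225) and tray at (245,308). I'll enlarge the mounts and the supply.

```bash
python3 - <<'E'
from h import *
t=cv2.imread('pics/raw_top0.png'); s=cv2.imread('pics/raw_scene0.png')
f=lambda im,x0,y0,x1,y1,k:cv2.resize(im[y0:y1,x0:x1],None,fx=k,fy=k,interpolation=cv2.INTER_CUBIC)
a=f(t,200,190,370,290,4.5)[:,:765]; b=f(s,70,160,270,300,3.8)[:,:765]
a=f(t,195,190,371,240,4.3); b=f(s,120,160,296,250,4.3)
n=min(a.shape[1],b.shape[1]); cv2.imwrite('pics/c1.png',np.vstack([a[:,:n],b[:,:n]])[:600])
# gun & deck
a=f(t,180,105,330,185,5)
cv2.imwrite('pics/c2.png',a)
E
```

```text
(no output)
```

View pics/c1.png

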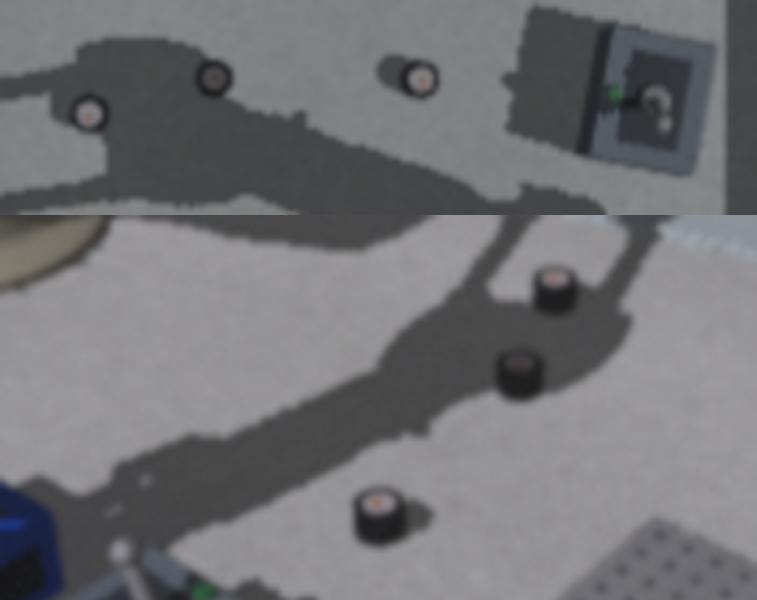

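View pics/c2.png

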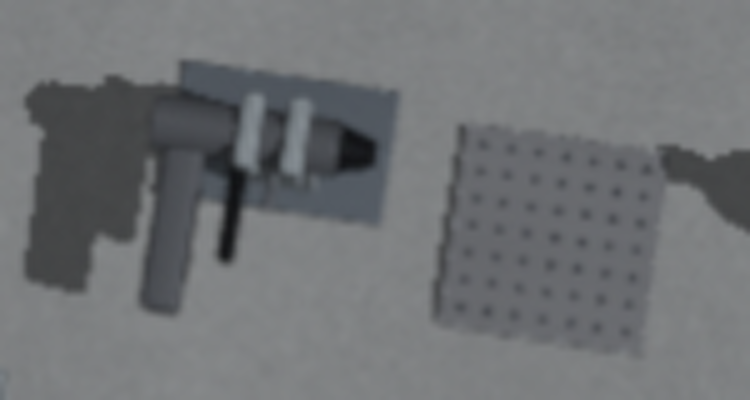

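All three mounts are face up (the middle one is just in shadow). The grey unit's bat leans to -x, so it is off. Next I'll measure.

```bash
python3 - <<'E'
from h import *
np.set_printoptions(precision=4,suppress=True)
T=lambda x,y:(x/4.3+195,y/4.3+190); G=lambda x,y:(x/5+180,y/5+105)
for n,p in dict(mA=(88,114),mB=(214,78),mC=(420,79)).items(): print(n,onz('top',*T(*p),.022))
sc=lambda x,y:(x/4.3+120,(y-215)/4.3+160)
for n,p in dict(mA=(556,279),mB=(521,362),mC=(378,503)).items(): print('scene',n,onz('scene',*sc(*p),.022))
for p in[(615,25),(715,42),(695,173),(583,155)]: print('sup',onz('top',*T(*p),.06))
for p in[(655,97),(664,124)]: print('ball?',onz('top',*T(*p),.1))
print('ball scene',onz('scene',*sc(120,550),.1))
D=[onz('top',*G(*p),.006) for p in[(462,125),(666,148),(640,355),(433,322)]]; print('deck',np.array(D),np.mean(D,0),[np.linalg.norm(D[i]-D[i-1]) for i in range(4)])
for p in[(163,148),(200,150),(142,303),(180,312)]: print('grip',onz('top',*G(*p),.1))
for p in[(237,170),(226,262)]: print('trig',onz('top',*G(*p),.095))
print('nozzle',onz('top',*G(376,150),.085))
# tray via brightness
tr=[(214,271),(271,268),(276,349),(219,354)]
Q=[onz('top',x/1.5,y/1.5,.008) for x,y in tr]; print('tray',np.array(Q),np.mean(Q,0))
for n,p in dict(bottle=(362,220),jar=(223,215)).items(): pass
E
```

```text
mA [0.4327 0.1336 0.022 ]
mB [0.4645 0.0305 0.022 ]
mC [ 0.4671 -0.139   0.022 ]
scene mA [0.4335 0.134  0.022 ]
scene mB [0.4642 0.0331 0.022 ]
scene mC [ 0.4659 -0.1385  0.022 ]
sup [ 0.5125 -0.2922  0.06  ]
sup [ 0.5004 -0.3737  0.06  ]
sup [ 0.3947 -0.3581  0.06  ]
sup [ 0.4075 -0.2673  0.06  ]
ball? [ 0.4541 -0.3162  0.1   ]
ball? [ 0.4332 -0.3235  0.1   ]
ball scene [ 0.4291 -0.3187  0.1   ]
deck [[ 0.7503 -0.0632  0.006 ]
 [ 0.7366 -0.2116  0.006 ]
 [ 0.5851 -0.194   0.006 ]
 [ 0.6059 -0.0447  0.006 ]] [ 0.6695 -0.1284  0.006 ] [np.float64(0.1455591763731458), np.float64(0.14900621907850953), np.float64(0.152480621227858), np.float64(0.1508090285600529)]
grip [0.7101 0.144  0.1   ]
grip [0.7092 0.1187 0.1   ]
grip [0.6035 0.1552 0.1   ]
grip [0.5978 0.1293 0.1   ]
trig [0.6968 0.0935 0.095 ]
trig [0.6333 0.0993 0.095 ]
nozzle [ 0.7144 -0.0011  0.085 ]
tray [[0.5563 0.4025 0.008 ]
 [0.5662 0.2641 0.008 ]
 [0.3727 0.2461 0.008 ]
 [0.3573 0.3831 0.008 ]] [0.4631 0.3239 0.008 ]
```

Checks: the two views agree to 2-3 mm, the deck sides come out at 146-152 mm, and the ball matches the off position (-18 mm from the unit's centre). Station yaw is about -6°, supply about -8°, tray about +5.5°. First target is mount C at (0.467, -0.139).

Request:
{"api": "drive_tool", "payload": {"deltas": [{"linear":[236,388,0],"twist":-30,"claw":1},{"linear":[236,388,0],"twist":-30,"claw":1},{"linear":[236,388,0],"twist":-30,"claw":1},{"linear":[236,388,0],"twist":-30,"claw":1},{"linear":[236,388,0],"twist":-30,"claw":1},{"linear":[236,388,0],"twist":-30,"claw":1},{"linear":[236,388,0],"twist":-30,"claw":1},{"linear":[236,388,0],"twist":-30,"claw":1},{"linear":[236,388,-60],"twist":-30,"claw":1},{"linear":[236,388,-120],"twist":-30,"claw":1},{"linear":[236,388,-150],"twist":-30,"claw":0.8},{"linear":[236,388,-150],"twist":-30,"claw":0.8}], "squeeze": 30}}

```text
clock: 1.1
position: [0.4586, -0.1524, 0.1212]
ee_rot: [0.0, 0.999, -0.054, 0.001]
contact_force: [1.1, -0.3, -0.2]
width: 0.0686
gripper_force: 0.0
```

Request:
{"api": "drive_tool", "payload": {"deltas": [{"linear":[0,0,0],"twist":0,"claw":0.8},{"linear":[0,0,0],"twist":0,"claw":0.8}]}}

```text
clock: 1.27
position: [0.4565, -0.1524, 0.12]
ee_rot: [-0.001, 0.999, -0.054, -0.003]
contact_force: [-0.1, -1.6, 1.2]
width: 0.0682
gripper_force: 0.0
```

```bash
python3 - <<'E'
from h import *
save('top','t1',(195,170,371,270),4); save('scene','s1')
E
```

```text
(no output)
```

View pics/t1.png

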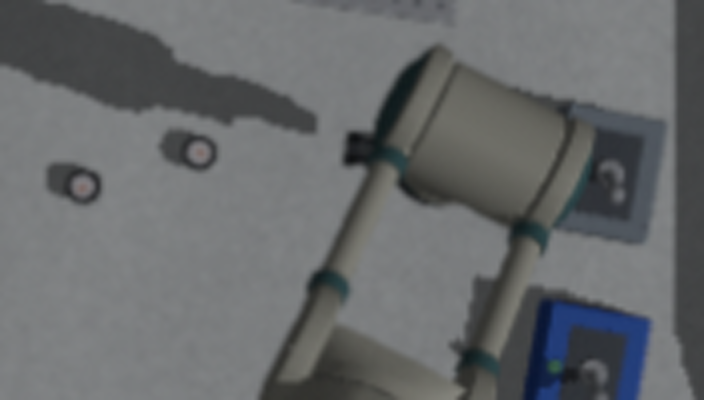

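The arm covers C in this view; A and B are at their old places. The clipped rows leave an offset, so I'll correct by (+10, +13) and descend.

Request:
{"api": "drive_tool", "payload": {"deltas": [{"linear":[10,13,0],"twist":0,"claw":0.8},{"linear":[10,13,-40],"twist":0,"claw":0.8},{"linear":[10,13,-75],"twist":0,"claw":0.8},{"linear":[10,13,-95],"twist":0,"claw":0.8},{"linear":[10,13,-106],"twist":0,"claw":0.8},{"linear":[10,13,-106],"twist":0,"claw":0.8},{"linear":[10,13,-106],"twist":0,"claw":0.2},{"linear":[10,13,-106],"twist":0,"claw":0.2},{"linear":[10,13,-106],"twist":0,"claw":0.2},{"linear":[10,13,-106],"twist":0,"claw":0.2},{"linear":[10,13,-106],"twist":0,"claw":0.2}]}}

```text
clock: 2.28
position: [0.4692, -0.142, 0.0178]
ee_rot: [0.001, 0.998, -0.055, 0.002]
contact_force: [-1.6, -2.0, 4.9]
width: 0.031
gripper_force: 29.3
```

Request:
{"api": "drive_tool", "payload": {"deltas": [{"linear":[0,0,35],"claw":0.2},{"linear":[10,0,65],"claw":0.2},{"linear":[40,2,80],"claw":0.2},{"linear":[75,3,80],"claw":0.2},{"linear":[110,4,80],"claw":0.2},{"linear":[145,6,80],"claw":0.2},{"linear":[180,7,80],"claw":0.2},{"linear":[210,8,80],"claw":0.2},{"linear":[235,9,80],"claw":0.2},{"linear":[245,9,80],"claw":0.2},{"linear":[245,9,80],"claw":0.2},{"linear":[245,9,80],"claw":0.2}]}}

```text
$.deltas[0]: bad value
```

Twist is required.

Request:
{"api": "drive_tool", "payload": {"deltas": [{"linear":[0,0,35],"twist":0,"claw":0.2},{"linear":[10,0,65],"twist":0,"claw":0.2},{"linear":[40,2,80],"twist":0,"claw":0.2},{"linear":[75,3,80],"twist":0,"claw":0.2},{"linear":[110,4,80],"twist":0,"claw":0.2},{"linear":[145,6,80],"twist":0,"claw":0.2},{"linear":[180,7,80],"twist":0,"claw":0.2},{"linear":[210,8,80],"twist":0,"claw":0.2},{"linear":[235,9,80],"twist":0,"claw":0.2},{"linear":[245,9,80],"twist":0,"claw":0.2},{"linear":[245,9,80],"twist":0,"claw":0.2},{"linear":[245,9,80],"twist":0,"claw":0.2}]}}

```text
clock: 3.28
position: [0.7126, -0.1319, 0.0962]
ee_rot: [0.0, 0.999, -0.055, -0.0]
contact_force: [-0.2, 1.0, -0.7]
width: 0.0308
gripper_force: 30.1
```

Request:
{"api": "drive_tool", "payload": {"deltas": [{"linear":[0,0,-35],"twist":0,"claw":0.2},{"linear":[0,0,-60],"twist":0,"claw":0.2},{"linear":[0,0,-70],"twist":0,"claw":0.2},{"linear":[0,0,-73],"twist":0,"claw":0.2},{"linear":[0,0,-73],"twist":0,"claw":0.2},{"linear":[0,0,-73],"twist":0,"claw":0.6},{"linear":[0,0,-73],"twist":0,"claw":0.6},{"linear":[0,0,-73],"twist":0,"claw":0.6},{"linear":[0,0,-40],"twist":0,"claw":0.6},{"linear":[0,0,0],"twist":0,"claw":0.6},{"linear":[-30,20,20],"twist":0,"claw":0.8},{"linear":[-60,40,20],"twist":0,"claw":0.8}]}}

```text
clock: 4.28
position: [0.6575, -0.0936, 0.1222]
ee_rot: [0.001, 0.998, -0.056, 0.007]
contact_force: [0.7, -0.5, 0.3]
width: 0.0684
gripper_force: 0.0
```

Request:
{"api": "drive_tool", "payload": {"deltas": [{"linear":[-30,20,0],"twist":0,"claw":0.8},{"linear":[-62,41,0],"twist":0,"claw":0.8},{"linear":[-94,62,0],"twist":0,"claw":0.8},{"linear":[-126,83,0],"twist":0,"claw":0.8},{"linear":[-158,104,0],"twist":0,"claw":0.8},{"linear":[-180,119,0],"twist":0,"claw":0.8},{"linear":[-188,124,0],"twist":0,"claw":0.8},{"linear":[-188,124,-30],"twist":0,"claw":0.8},{"linear":[-188,124,-60],"twist":0,"claw":0.8},{"linear":[-188,124,-60],"twist":0,"claw":0.8}]}}

```text
clock: 5.12
position: [0.4622, 0.0321, 0.0529]
ee_rot: [0.0, 0.998, -0.055, -0.003]
contact_force: [-0.7, 0.7, 0.1]
width: 0.0682
gripper_force: 0.0
```

```bash
python3 - <<'E'
from h import *
save('top','t2'); save('scene','s2',None,1.5)
print(sensors.get_state()['position'], proj('scene',[.4643,.0318,.022])*1.5,proj('scene',[.4331,.134,.022])*1.5,proj('scene',[.714,-.133,.028])*1.5)
E
```

```text
[0.465075   0.0317929  0.05587117] [[361.44195646 291.62383585]] [[373.80187249 262.27547269]] [[445.08767519 386.15836233]]
```

View pics/s2.png

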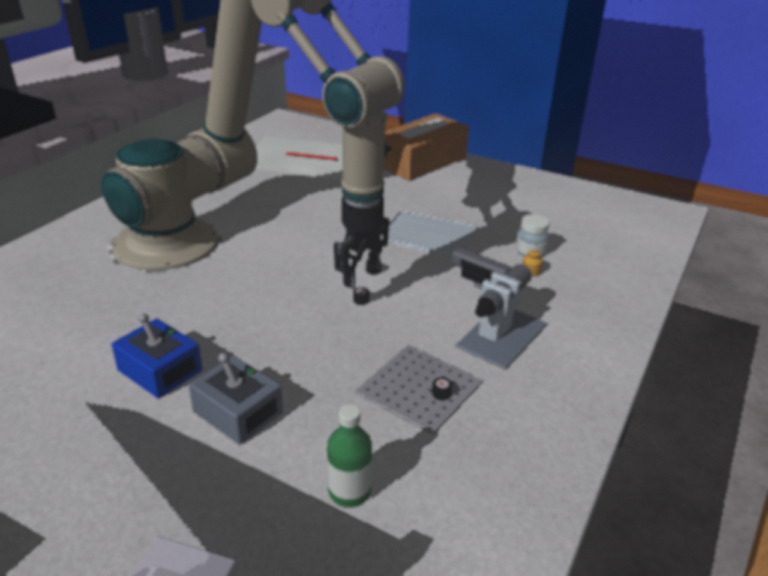

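Mount C stands on the deck at (442,384), and B sits under the open gripper at (361,295). Descend and grip.

Request:
{"api": "drive_tool", "payload": {"deltas": [{"linear":[0,0,-25],"twist":0,"claw":0.8},{"linear":[0,0,-39],"twist":0,"claw":0.8},{"linear":[0,0,-39],"twist":0,"claw":0.8},{"linear":[0,0,-39],"twist":0,"claw":0.2},{"linear":[0,0,-39],"twist":0,"claw":0.2},{"linear":[0,0,-39],"twist":0,"claw":0.2},{"linear":[0,0,-39],"twist":0,"claw":0.2},{"linear":[0,0,-39],"twist":0,"claw":0.2},{"linear":[0,0,-39],"twist":0,"claw":0.2},{"linear":[0,0,-5],"twist":0,"claw":0.2},{"linear":[0,0,30],"twist":0,"claw":0.2},{"linear":[0,0,40],"twist":0,"claw":0.2}]}}

```text
clock: 6.22
position: [0.4679, 0.0319, 0.1007]
ee_rot: [0.0, 0.998, -0.055, 0.004]
contact_force: [1.6, 1.1, -0.1]
width: 0.0305
gripper_force: 30.1
```

Request:
{"api": "drive_tool", "payload": {"deltas": [{"linear":[25,-20,0],"twist":0,"claw":0.2},{"linear":[54,-42,0],"twist":0,"claw":0.2},{"linear":[83,-65,0],"twist":0,"claw":0.2},{"linear":[112,-88,0],"twist":0,"claw":0.2},{"linear":[141,-110,0],"twist":0,"claw":0.2},{"linear":[170,-133,0],"twist":0,"claw":0.2},{"linear":[195,-152,0],"twist":0,"claw":0.2},{"linear":[205,-160,0],"twist":0,"claw":0.2},{"linear":[205,-160,0],"twist":0,"claw":0.2},{"linear":[205,-160,-30],"twist":0,"claw":0.2},{"linear":[205,-160,-55],"twist":0,"claw":0.2},{"linear":[205,-160,-55],"twist":0,"claw":0.2}]}}

```text
clock: 7.22
position: [0.6651, -0.1262, 0.0364]
ee_rot: [-0.001, 0.998, -0.055, -0.005]
contact_force: [-1.4, 0.2, -1.4]
width: 0.0305
gripper_force: 30.1
```

Request:
{"api": "drive_tool", "payload": {"deltas": [{"linear":[0,0,-12],"twist":0,"claw":0.2},{"linear":[0,0,-17],"twist":0,"claw":0.2},{"linear":[0,0,-17],"twist":0,"claw":0.2},{"linear":[0,0,-17],"twist":0,"claw":0.6},{"linear":[0,0,-17],"twist":0,"claw":0.6},{"linear":[0,0,-17],"twist":0,"claw":0.6},{"linear":[0,0,15],"twist":0,"claw":0.6},{"linear":[0,0,55],"twist":0,"claw":0.6},{"linear":[-20,20,75],"twist":0,"claw":0.8},{"linear":[-45,45,75],"twist":0,"claw":0.8},{"linear":[-70,75,75],"twist":0,"claw":0.8},{"linear":[-70,75,75],"twist":0,"claw":0.8}]}}

```text
clock: 8.22
position: [0.5933, -0.0478, 0.1164]
ee_rot: [-0.002, 0.999, -0.054, -0.004]
contact_force: [-0.1, -0.9, -0.3]
width: 0.0685
gripper_force: 0.0
```

```bash
cat >> h.py <<'E'
def mounts(name, z=.022, roi=None):
    """dark round blobs in the top view -> world xy"""
    im=eyes.get_image('top')[:,:,::-1].copy(); cv2.imwrite('pics/raw_'+name+'.png',im)
    g=cv2.cvtColor(im,cv2.COLOR_BGR2GRAY); m=((g<52)*255).astype('uint8')
    for c in cv2.findContours(m,cv2.RETR_EXTERNAL,cv2.CHAIN_APPROX_NONE)[0]:
        x,y,w,h=cv2.boundingRect(c)
        if 5<=w<=12 and 5<=h<=12:
            (u,v),r=cv2.minEnclosingCircle(c); print((round(u,1),round(v,1)),round(r,1),onz('top',u,v,z).round(4))
E
python3 - <<'E'
from h import *
mounts('t3'); print(sensors.get_state()['position'])
E
```

```text
(501.6, 380.2) 4.5 [-0.1473 -0.9188  0.022 ]
(247.0, 215.5) 5.2 [0.4387 0.0221 0.022 ]
(282.3, 201.7) 3.2 [ 0.4899 -0.1018  0.022 ]
[ 0.59667368 -0.05024358  0.11656351]
```

```bash
python3 - <<'E'
from h import *
im=cv2.imread('pics/raw_t3.png')[110:250,180:340]; cv2.imwrite('pics/t3.png',cv2.resize(im,None,fx=4,fy=4,interpolation=cv2.INTER_CUBIC))
E
```

```text
(no output)
```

View pics/t3.png

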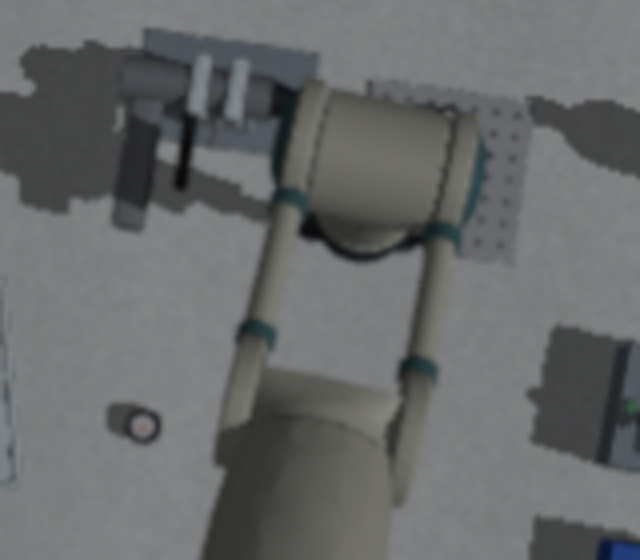

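Mount A is unmoved, at crop (142,426). The flagged blobs were arm parts. Going to A.

Request:
{"api": "drive_tool", "payload": {"deltas": [{"linear":[-23,26,0],"twist":0,"claw":0.8},{"linear":[-48,54,0],"twist":0,"claw":0.8},{"linear":[-73,82,0],"twist":0,"claw":0.8},{"linear":[-98,110,0],"twist":0,"claw":0.8},{"linear":[-123,138,0],"twist":0,"claw":0.8},{"linear":[-148,166,0],"twist":0,"claw":0.8},{"linear":[-164,184,0],"twist":0,"claw":0.8},{"linear":[-164,184,0],"twist":0,"claw":0.8},{"linear":[-164,184,-30],"twist":0,"claw":0.8},{"linear":[-164,184,-50],"twist":0,"claw":0.8},{"linear":[-164,184,-50],"twist":0,"claw":0.8},{"linear":[-164,184,-50],"twist":0,"claw":0.8}]}}

```text
clock: 9.27
position: [0.4365, 0.1305, 0.0655]
ee_rot: [0.0, 0.998, -0.055, -0.001]
contact_force: [-0.1, -0.8, 0.9]
width: 0.0682
gripper_force: 0.0
```

Request:
{"api": "drive_tool", "payload": {"deltas": [{"linear":[-2,2,-30],"twist":0,"claw":0.8},{"linear":[-2,2,-49],"twist":0,"claw":0.8},{"linear":[-2,2,-49],"twist":0,"claw":0.8},{"linear":[-2,2,-49],"twist":0,"claw":0.2},{"linear":[-2,2,-49],"twist":0,"claw":0.2},{"linear":[-2,2,-49],"twist":0,"claw":0.2},{"linear":[-2,2,-49],"twist":0,"claw":0.2},{"linear":[-2,2,-49],"twist":0,"claw":0.2},{"linear":[-2,2,-49],"twist":0,"claw":0.2},{"linear":[-2,2,-15],"twist":0,"claw":0.2},{"linear":[-2,2,20],"twist":0,"claw":0.2},{"linear":[-2,2,30],"twist":0,"claw":0.2}]}}

```text
clock: 10.27
position: [0.4368, 0.1335, 0.1006]
ee_rot: [-0.001, 0.998, -0.055, 0.004]
contact_force: [1.6, 0.7, -0.2]
width: 0.0305
gripper_force: 30.1
```

Request:
{"api": "drive_tool", "payload": {"deltas": [{"linear":[19,-26,0],"twist":0,"claw":0.2},{"linear":[40,-54,0],"twist":0,"claw":0.2},{"linear":[61,-82,0],"twist":0,"claw":0.2},{"linear":[82,-110,0],"twist":0,"claw":0.2},{"linear":[103,-138,0],"twist":0,"claw":0.2},{"linear":[124,-166,0],"twist":0,"claw":0.2},{"linear":[145,-195,0],"twist":0,"claw":0.2},{"linear":[166,-223,0],"twist":0,"claw":0.2},{"linear":[183,-246,0],"twist":0,"claw":0.2},{"linear":[191,-257,0],"twist":0,"claw":0.2},{"linear":[191,-257,-30],"twist":0,"claw":0.2},{"linear":[191,-257,-55],"twist":0,"claw":0.2}]}}

```text
clock: 11.27
position: [0.6263, -0.1249, 0.0418]
ee_rot: [0.0, 0.998, -0.056, 0.002]
contact_force: [-1.2, 1.0, -0.2]
width: 0.0305
gripper_force: 30.1
```

Request:
{"api": "drive_tool", "payload": {"deltas": [{"linear":[0,0,-12],"twist":0,"claw":0.2},{"linear":[0,0,-17],"twist":0,"claw":0.2},{"linear":[0,0,-17],"twist":0,"claw":0.2},{"linear":[0,0,-17],"twist":0,"claw":0.6},{"linear":[0,0,-17],"twist":0,"claw":0.6},{"linear":[0,0,-17],"twist":0,"claw":0.6},{"linear":[0,0,15],"twist":0,"claw":0.6},{"linear":[0,0,55],"twist":0,"claw":0.6},{"linear":[-20,-10,90],"twist":0,"claw":0},{"linear":[-50,-20,110],"twist":0,"claw":0},{"linear":[-80,-45,110],"twist":0,"claw":0},{"linear":[-110,-70,110],"twist":0,"claw":0}]}}

```text
clock: 12.27
position: [0.515, -0.1942, 0.1535]
ee_rot: [0.001, 0.999, -0.054, 0.002]
contact_force: [0.4, -1.1, 0.2]
width: 0.0028
gripper_force: 0.0
```

Request:
{"api": "drive_tool", "payload": {"deltas": [{"linear":[-25,-23,10],"twist":0,"claw":0},{"linear":[-52,-49,20],"twist":0,"claw":0},{"linear":[-79,-74,20],"twist":0,"claw":0},{"linear":[-106,-99,20],"twist":0,"claw":0},{"linear":[-128,-120,20],"twist":0,"claw":0},{"linear":[-128,-120,0],"twist":0,"claw":0},{"linear":[-128,-120,-30],"twist":0,"claw":0},{"linear":[-128,-120,-54],"twist":0,"claw":0},{"linear":[-128,-120,-54],"twist":0,"claw":0},{"linear":[-128,-120,-54],"twist":0,"claw":0}]}}

```text
clock: 13.1
position: [0.3863, -0.3133, 0.0965]
ee_rot: [-0.001, 0.998, -0.055, -0.001]
contact_force: [0.2, -0.2, 0.7]
width: -0.0002
gripper_force: 0.0
```

```bash
python3 - <<'E'
from h import *
save('top','t4'); save('scene','s4')
a=cv2.imread('pics/raw_t4.png')[110:170,250:370];b=cv2.imread('pics/raw_s4.png')[180:300,70:330]
a=cv2.resize(a,None,fx=4,fy=4);b=cv2.resize(b,None,fx=3,fy=3)[:, :780]
c=np.zeros((a.shape[0]+b.shape[0],780,3),'uint8');c[:a.shape[0],:a.shape[1]]=a;c[a.shape[0]:,:b.shape[1]]=b
cv2.imwrite('pics/c4.png',c);print(c.shape,sensors.get_state()['position'])
E
```

```text
(600, 780, 3) [ 0.38780048 -0.31464973  0.0983089 ]
```

View pics/c4.png

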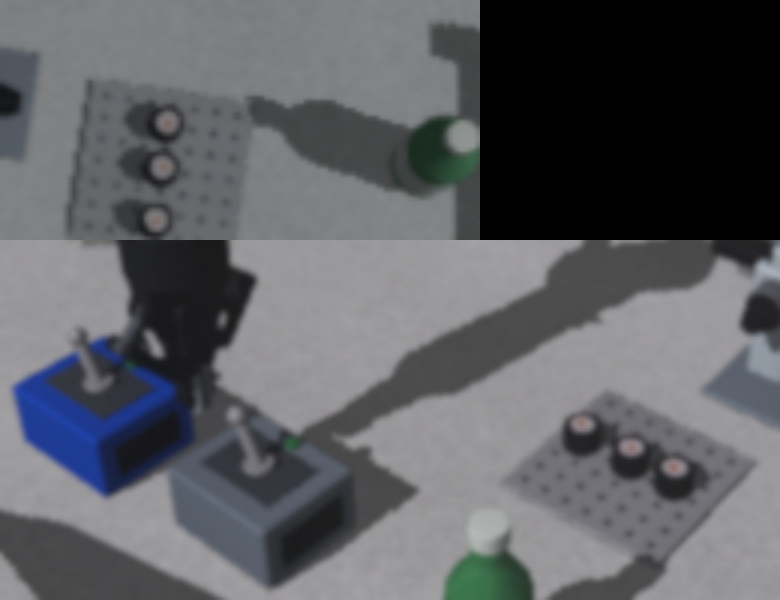

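All three mounts stand on the deck at crop (583,425), (632,448) and (674,468), face up. The closed fingers are behind the grey unit's bat, ball at (235,415). Push it over.

Request:
{"api": "drive_tool", "payload": {"deltas": [{"linear":[15,-2,0],"twist":0,"claw":0},{"linear":[25,-3,0],"twist":0,"claw":0},{"linear":[32,-4,0],"twist":0,"claw":0},{"linear":[39,-5,0],"twist":0,"claw":0},{"linear":[46,-6,0],"twist":0,"claw":0},{"linear":[52,-7,0],"twist":0,"claw":0},{"linear":[57,-8,0],"twist":0,"claw":0},{"linear":[61,-8,0],"twist":0,"claw":0},{"linear":[61,-8,0],"twist":0,"claw":0},{"linear":[40,-6,0],"twist":0,"claw":0},{"linear":[10,-2,30],"twist":0,"claw":0},{"linear":[10,-2,65],"twist":0,"claw":0}]}}

```text
clock: 14.2
position: [0.3905, -0.3116, 0.1589]
ee_rot: [-0.005, 0.998, -0.055, -0.006]
contact_force: [0.3, -0.0, -0.6]
width: -0.0001
gripper_force: 0.0
```

```bash
python3 - <<'E'
from h import *
save('scene','s5',(120,220,200,300),5)
print(sensors.get_state()['position'])
E
```

```text
[ 0.39668684 -0.31675206  0.16791372]
```

View pics/s5.png

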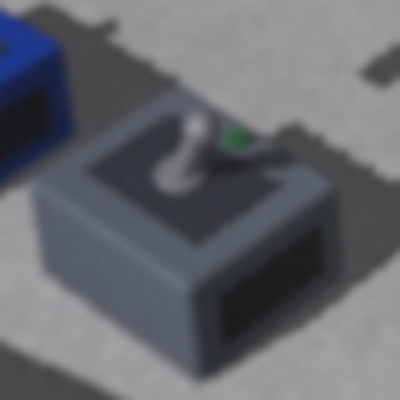

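The bat now leans to +x, ball at crop (197,127): supply is on. On to the trigger: pad at about (0.653, 0.097), grip back at y of about 0.151.

Request:
{"api": "drive_tool", "payload": {"deltas": [{"linear":[15,25,15],"twist":0,"claw":0.2},{"linear":[33,57,30],"twist":0,"claw":1},{"linear":[52,89,36],"twist":0,"claw":1},{"linear":[71,121,36],"twist":0,"claw":1},{"linear":[90,153,36],"twist":0,"claw":1},{"linear":[109,186,36],"twist":0,"claw":1},{"linear":[128,218,36],"twist":0,"claw":1},{"linear":[147,251,36],"twist":0,"claw":1},{"linear":[166,283,36],"twist":0,"claw":1},{"linear":[185,316,36],"twist":0,"claw":1},{"linear":[204,348,36],"twist":0,"claw":1},{"linear":[223,381,36],"twist":0,"claw":1}]}}

```text
clock: 15.25
position: [0.6208, 0.0672, 0.1979]
ee_rot: [-0.0, 0.998, -0.055, 0.0]
contact_force: [0.8, -0.0, 0.8]
width: 0.0856
gripper_force: 0.0
```

Request:
{"api": "drive_tool", "payload": {"deltas": [{"linear":[17,29,0],"twist":0,"claw":1},{"linear":[34,58,0],"twist":0,"claw":1},{"linear":[34,58,-30],"twist":0,"claw":1},{"linear":[34,58,-45],"twist":0,"claw":1},{"linear":[34,58,-45],"twist":0,"claw":1},{"linear":[34,58,-45],"twist":0,"claw":1}]}}

```text
clock: 15.75
position: [0.6533, 0.1234, 0.1519]
ee_rot: [-0.0, 0.998, -0.055, -0.001]
contact_force: [0.3, -0.4, 1.0]
width: 0.0854
gripper_force: 0.0
```

```bash
python3 - <<'E'
from h import *
print(np.mean([sensors.get_state()['position'] for _ in range(3)],0))
print(onz('scene',159.4,245.4,.1))
save('scene','s6',(270,120,390,220),6)
print(sensors.get_state()['position'],sensors.get_state()['ee_rot'])
E
```

```text
[0.65334577 0.12335762 0.15194773]
[ 0.46696618 -0.32586411  0.1       ]
[0.65420437 0.12310745 0.15334025] [-1.76035428e-04  9.98485665e-01 -5.50113272e-02  3.15295919e-04]
```

View pics/s6.png

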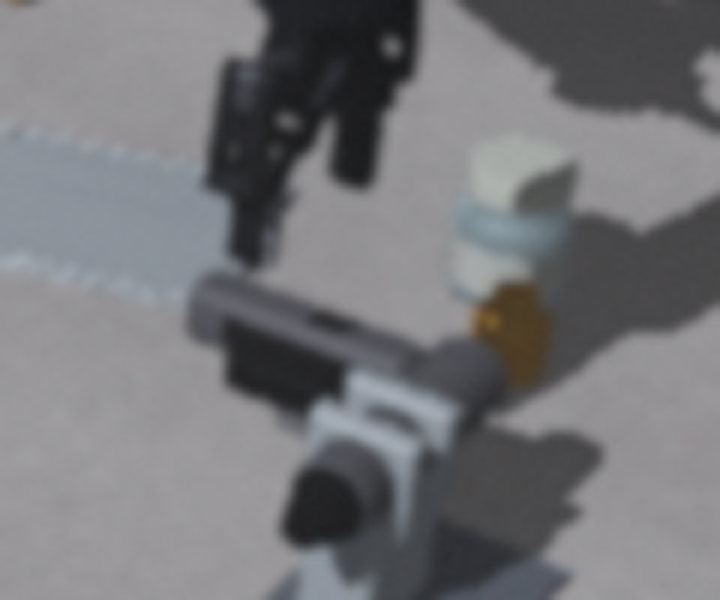

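The open fingers are above the grip and the black trigger bar is in front of it at (290,355). Descend while watching the force.

Request:
{"api": "drive_tool", "payload": {"deltas": [{"linear":[0,0,-20],"twist":0,"claw":1},{"linear":[0,0,-35],"twist":0,"claw":1},{"linear":[0,0,-45],"twist":0,"claw":1},{"linear":[0,0,-55],"twist":0,"claw":1},{"linear":[0,0,-55],"twist":0,"claw":1}]}}

```text
clock: 16.22
position: [0.6531, 0.1226, 0.0968]
ee_rot: [0.0, 0.998, -0.055, -0.001]
contact_force: [-0.1, -0.1, 0.7]
width: 0.0854
gripper_force: 0.0
```

Request:
{"api": "drive_tool", "payload": {"deltas": [{"linear":[0,0,-10],"twist":0,"claw":1},{"linear":[0,0,-19],"twist":0,"claw":1},{"linear":[0,1,-22],"twist":0,"claw":1},{"linear":[0,3,-22],"twist":0,"claw":0.9},{"linear":[0,4,-22],"twist":0,"claw":0.8}]}}

```text
clock: 16.63
position: [0.6538, 0.1274, 0.0758]
ee_rot: [-0.0, 0.998, -0.055, -0.0]
contact_force: [-0.0, 0.6, -0.7]
width: 0.0686
gripper_force: 0.0
```

Request:
{"api": "drive_tool", "payload": {"deltas": [{"linear":[0,0,0],"twist":0,"claw":0.4},{"linear":[0,0,0],"twist":0,"claw":0.4},{"linear":[0,0,0],"twist":0,"claw":0.4},{"linear":[0,0,0],"twist":0,"claw":0.4},{"linear":[0,0,0],"twist":0,"claw":0.4},{"linear":[0,0,0],"twist":0,"claw":0.4}], "squeeze": 35}}

```text
clock: 17.13
position: [0.6541, 0.1285, 0.0777]
ee_rot: [-0.001, 0.998, -0.055, 0.001]
contact_force: [-1.7, 2.8, 5.9]
width: 0.048
gripper_force: 36.4
```

Stalled at 36 N with 48 mm opening, well above the spring's 6 N, so the trigger is home. Hold.

Request:
{"api": "drive_tool", "payload": {"deltas": [{"linear":[0,0,0],"twist":0,"claw":0.4},{"linear":[0,0,0],"twist":0,"claw":0.4},{"linear":[0,0,0],"twist":0,"claw":0.4},{"linear":[0,0,0],"twist":0,"claw":0.4},{"linear":[0,0,0],"twist":0,"claw":0.4},{"linear":[0,0,0],"twist":0,"claw":0.4},{"linear":[0,0,0],"twist":0,"claw":0.4},{"linear":[0,0,0],"twist":0,"claw":0.4},{"linear":[0,0,0],"twist":0,"claw":0.4},{"linear":[0,0,0],"twist":0,"claw":0.4},{"linear":[0,0,0],"twist":0,"claw":0.4},{"linear":[0,0,0],"twist":0,"claw":0.4}]}}

```text
clock: 18.13
position: [0.6541, 0.1285, 0.0777]
ee_rot: [-0.001, 0.998, -0.056, 0.001]
contact_force: [-3.1, 2.5, 5.1]
width: 0.0477
gripper_force: 36.4
```

Request:
{"api": "drive_tool", "payload": {"deltas": [{"linear":[0,0,0],"twist":0,"claw":0.4},{"linear":[0,0,0],"twist":0,"claw":0.4},{"linear":[0,0,0],"twist":0,"claw":0.4},{"linear":[0,0,0],"twist":0,"claw":0.4},{"linear":[0,0,0],"twist":0,"claw":0.4},{"linear":[0,0,0],"twist":0,"claw":0.4},{"linear":[0,0,0],"twist":0,"claw":0.4},{"linear":[0,0,0],"twist":0,"claw":0.4},{"linear":[0,0,0],"twist":0,"claw":0.4},{"linear":[0,0,0],"twist":0,"claw":0.4},{"linear":[0,0,0],"twist":0,"claw":0.4},{"linear":[0,0,0],"twist":0,"claw":0.4}]}}

```text
clock: 19.13
position: [0.6541, 0.1285, 0.0777]
ee_rot: [-0.001, 0.998, -0.056, 0.001]
contact_force: [-1.6, 3.3, 6.0]
width: 0.0474
gripper_force: 36.4
```

Request:
{"api": "drive_tool", "payload": {"deltas": [{"linear":[0,0,0],"twist":0,"claw":0.4},{"linear":[0,0,0],"twist":0,"claw":0.4},{"linear":[0,0,0],"twist":0,"claw":0.4},{"linear":[0,0,0],"twist":0,"claw":0.4},{"linear":[0,0,0],"twist":0,"claw":0.4},{"linear":[0,0,0],"twist":0,"claw":0.4},{"linear":[0,0,0],"twist":0,"claw":0.4},{"linear":[0,0,0],"twist":0,"claw":0.4},{"linear":[0,0,0],"twist":0,"claw":0.4},{"linear":[0,0,0],"twist":0,"claw":0.4},{"linear":[0,0,0],"twist":0,"claw":0.4},{"linear":[0,0,0],"twist":0,"claw":0.4}]}}

```text
clock: 20.13
position: [0.6541, 0.1285, 0.0777]
ee_rot: [-0.001, 0.998, -0.056, 0.001]
contact_force: [-2.4, 2.9, 4.7]
width: 0.0477
gripper_force: 36.4
```

Request:
{"api": "drive_tool", "payload": {"deltas": [{"linear":[0,0,0],"twist":0,"claw":0.8},{"linear":[0,-2,0],"twist":0,"claw":1},{"linear":[0,-4,0],"twist":0,"claw":1},{"linear":[0,-4,0],"twist":0,"claw":1},{"linear":[0,-4,20],"twist":0,"claw":1},{"linear":[0,-4,50],"twist":0,"claw":1},{"linear":[0,-4,85],"twist":0,"claw":1},{"linear":[0,-4,105],"twist":0,"claw":1},{"linear":[-25,-30,105],"twist":0,"claw":0.8},{"linear":[-50,-55,105],"twist":0,"claw":0.8},{"linear":[-80,-65,105],"twist":0,"claw":0.8},{"linear":[-110,-75,105],"twist":0,"claw":0.8}]}}

```text
clock: 21.13
position: [0.5432, 0.0512, 0.1811]
ee_rot: [-0.0, 0.998, -0.055, 0.001]
contact_force: [0.1, 0.5, -0.1]
width: 0.0681
gripper_force: 0.0
```

```bash
python3 - <<'E'
from h import *
for x,y in[(167,123),(162,168),(155,220)]: print(onz('top',x/4+250,y/4+110,.028))
save('top','t7'); 
a=cv2.imread('pics/raw_t7.png')[110:170,190:330]; cv2.imwrite('pics/t7.png',cv2.resize(a,None,fx=5,fy=5,interpolation=cv2.INTER_CUBIC))
print(sensors.get_state()['position'])
E
```

```text
[ 0.70799192 -0.13196165  0.028     ]
[ 0.66731894 -0.12798999  0.028     ]
[ 0.6205615  -0.12236481  0.028     ]
[0.53484291 0.05017275 0.18042495]
```

View pics/t7.png

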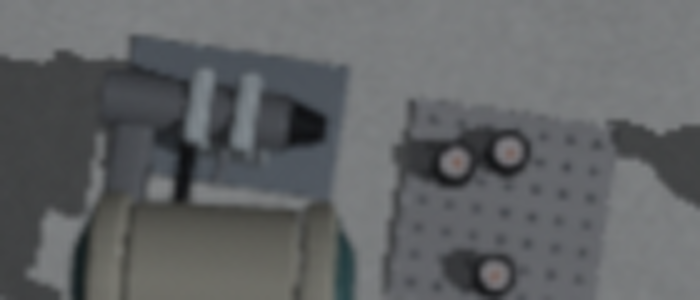

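The trigger is back out. B has been knocked across the deck to crop (456,162), close beside C at (508,151); A is at (494,273). All are still upright, face up. B needs a grasp closing along x.

```bash
python3 - <<'E'
from h import *
for x,y in[(508,151),(456,162),(494,273)]: print(onz('top',x/5+190,y/5+110,.028))
print(sensors.get_state()['position'])
E
```

```text
[ 0.70996983 -0.13140284  0.028     ]
[ 0.70122248 -0.09438449  0.028     ]
[ 0.62199592 -0.12252338  0.028     ]
[0.53484291 0.05017275 0.18042495]
```

Request:
{"api": "drive_tool", "payload": {"deltas": [{"linear":[14,-30,0],"twist":0,"claw":0.8},{"linear":[30,-63,0],"twist":0,"claw":0.8},{"linear":[46,-97,0],"twist":0,"claw":0.8},{"linear":[62,-131,0],"twist":0,"claw":0.8},{"linear":[76,-160,0],"twist":0,"claw":0.8},{"linear":[82,-173,-20],"twist":0,"claw":0.8},{"linear":[82,-173,-55],"twist":0,"claw":0.8},{"linear":[82,-173,-90],"twist":0,"claw":0.8},{"linear":[82,-173,-110],"twist":0,"claw":0.8},{"linear":[82,-173,-110],"twist":0,"claw":0.8},{"linear":[82,-173,-110],"twist":0,"claw":0.8}], "squeeze": 30}}

```text
clock: 22.1
position: [0.6257, -0.1208, 0.0701]
ee_rot: [-0.0, 0.998, -0.055, -0.001]
contact_force: [0.2, -0.2, 1.3]
width: 0.0685
gripper_force: 0.0
```

Request:
{"api": "drive_tool", "payload": {"deltas": [{"linear":[-4,-2,-25],"twist":0,"claw":0.8},{"linear":[-4,-2,-47],"twist":0,"claw":0.8},{"linear":[-4,-2,-47],"twist":0,"claw":0.8},{"linear":[-4,-2,-47],"twist":0,"claw":0.2},{"linear":[-4,-2,-47],"twist":0,"claw":0.2},{"linear":[-4,-2,-47],"twist":0,"claw":0.2},{"linear":[-4,-2,-47],"twist":0,"claw":0.2},{"linear":[-4,-2,-47],"twist":0,"claw":0.2},{"linear":[-4,-2,-47],"twist":0,"claw":0.2},{"linear":[-4,-2,-15],"twist":0,"claw":0.2},{"linear":[-4,-2,20],"twist":0,"claw":0.2},{"linear":[-4,-2,30],"twist":0,"claw":0.2}]}}

```text
clock: 23.1
position: [0.625, -0.1238, 0.1067]
ee_rot: [0.001, 0.998, -0.055, 0.005]
contact_force: [1.2, 0.1, 1.0]
width: 0.0303
gripper_force: 29.9
```

Request:
{"api": "drive_tool", "payload": {"deltas": [{"linear":[-25,15,0],"twist":0,"claw":0.2},{"linear":[-55,38,0],"twist":0,"claw":0.2},{"linear":[-80,66,0],"twist":0,"claw":0.2},{"linear":[-100,98,0],"twist":0,"claw":0.2},{"linear":[-115,133,0],"twist":0,"claw":0.2},{"linear":[-130,168,0],"twist":0,"claw":0.2},{"linear":[-145,203,0],"twist":0,"claw":0.2},{"linear":[-160,238,0],"twist":0,"claw":0.2},{"linear":[-170,274,0],"twist":0,"claw":0.2},{"linear":[-180,310,0],"twist":0,"claw":0.2},{"linear":[-190,346,0],"twist":0,"claw":0.2},{"linear":[-199,382,0],"twist":0,"claw":0.2}]}}

```text
clock: 24.1
position: [0.422, 0.2608, 0.1015]
ee_rot: [-0.0, 0.998, -0.055, 0.001]
contact_force: [1.6, -0.2, -0.4]
width: 0.0304
gripper_force: 30.0
```

Request:
{"api": "drive_tool", "payload": {"deltas": [{"linear":[-6,30,0],"twist":0,"claw":0.2},{"linear":[-10,55,0],"twist":0,"claw":0.2},{"linear":[-10,60,-20],"twist":0,"claw":0.2},{"linear":[-10,60,-50],"twist":0,"claw":0.2},{"linear":[-10,60,-60],"twist":0,"claw":0.2},{"linear":[-10,60,-60],"twist":0,"claw":0.2},{"linear":[-10,60,-60],"twist":0,"claw":0.2}]}}

```text
clock: 24.68
position: [0.4127, 0.3187, 0.0409]
ee_rot: [0.0, 0.998, -0.055, -0.0]
contact_force: [1.2, 0.3, -0.2]
width: 0.031
gripper_force: 30.0
```

Request:
{"api": "drive_tool", "payload": {"deltas": [{"linear":[0,0,-10],"twist":0,"claw":0.2},{"linear":[0,0,-16],"twist":0,"claw":0.2},{"linear":[0,0,-19],"twist":0,"claw":0.2},{"linear":[0,0,-19],"twist":0,"claw":0.2},{"linear":[0,0,-19],"twist":0,"claw":0.6},{"linear":[0,0,-19],"twist":0,"claw":0.6},{"linear":[0,0,-19],"twist":0,"claw":0.6},{"linear":[0,0,10],"twist":0,"claw":0.6},{"linear":[0,0,45],"twist":0,"claw":0.6},{"linear":[10,-35,75],"twist":0,"claw":0.8},{"linear":[20,-70,90],"twist":0,"claw":0.8},{"linear":[29,-105,90],"twist":0,"claw":0.8}]}}

```text
clock: 25.68
position: [0.4446, 0.2144, 0.1346]
ee_rot: [-0.001, 0.999, -0.054, 0.004]
contact_force: [0.4, -0.5, -0.5]
width: 0.0681
gripper_force: 0.0
```

Request:
{"api": "drive_tool", "payload": {"deltas": [{"linear":[10,-27,0],"twist":7,"claw":0.8},{"linear":[20,-54,0],"twist":14,"claw":0.8},{"linear":[31,-81,0],"twist":21,"claw":0.8},{"linear":[42,-108,0],"twist":28,"claw":0.8},{"linear":[53,-135,0],"twist":35,"claw":0.8},{"linear":[63,-162,0],"twist":42,"claw":0.8},{"linear":[74,-189,0],"twist":49,"claw":0.8},{"linear":[84,-216,0],"twist":56,"claw":0.8},{"linear":[94,-243,0],"twist":63,"claw":0.8},{"linear":[104,-270,0],"twist":70,"claw":0.8},{"linear":[112,-292,0],"twist":77,"claw":0.8},{"linear":[118,-303,0],"twist":84,"claw":0.8}]}}

```text
clock: 26.68
position: [0.5607, -0.092, 0.1306]
ee_rot: [0.001, 0.778, 0.629, -0.0]
contact_force: [-0.3, -0.2, -0.1]
width: 0.0681
gripper_force: 0.0
```

Request:
{"api": "drive_tool", "payload": {"deltas": [{"linear":[30,0,0],"twist":7,"claw":0.8},{"linear":[65,0,0],"twist":14,"claw":0.8},{"linear":[100,-2,0],"twist":21,"claw":0.8},{"linear":[130,-4,0],"twist":25,"claw":0.8},{"linear":[141,-4,0],"twist":25,"claw":0.8},{"linear":[141,-4,-30],"twist":25,"claw":0.8},{"linear":[141,-4,-60],"twist":25,"claw":0.8},{"linear":[141,-4,-60],"twist":25,"claw":0.8},{"linear":[141,-4,-60],"twist":25,"claw":0.8}]}}

```text
clock: 27.43
position: [0.6992, -0.0926, 0.0687]
ee_rot: [-0.002, 0.625, 0.781, -0.001]
contact_force: [-0.3, 0.6, 0.3]
width: 0.0683
gripper_force: 0.0
```

Request:
{"api": "drive_tool", "payload": {"deltas": [{"linear":[2,-1,-25],"twist":0,"claw":0.8},{"linear":[2,-1,-46],"twist":0,"claw":0.8},{"linear":[2,-1,-46],"twist":0,"claw":0.8},{"linear":[2,-1,-46],"twist":0,"claw":0.2},{"linear":[2,-1,-46],"twist":0,"claw":0.2},{"linear":[2,-1,-46],"twist":0,"claw":0.2},{"linear":[2,-1,-46],"twist":0,"claw":0.2},{"linear":[2,-1,-46],"twist":0,"claw":0.2},{"linear":[2,-1,-46],"twist":0,"claw":0.2},{"linear":[2,-1,-15],"twist":0,"claw":0.2},{"linear":[2,-1,20],"twist":0,"claw":0.2},{"linear":[2,-1,31],"twist":0,"claw":0.2}]}}

```text
clock: 28.43
position: [0.7058, -0.0945, 0.1078]
ee_rot: [0.004, 0.624, 0.781, 0.002]
contact_force: [1.2, -0.9, 1.7]
width: 0.0304
gripper_force: 29.9
```

Request:
{"api": "drive_tool", "payload": {"deltas": [{"linear":[-30,0,0],"twist":0,"claw":0.2},{"linear":[-65,0,0],"twist":6,"claw":0.2},{"linear":[-100,10,0],"twist":13,"claw":0.2},{"linear":[-130,30,0],"twist":20,"claw":0.2},{"linear":[-150,60,0],"twist":27,"claw":0.2},{"linear":[-165,95,0],"twist":34,"claw":0.2},{"linear":[-178,130,0],"twist":41,"claw":0.2},{"linear":[-190,165,0],"twist":48,"claw":0.2},{"linear":[-200,200,0],"twist":55,"claw":0.2},{"linear":[-210,235,0],"twist":62,"claw":0.2},{"linear":[-218,270,0],"twist":69,"claw":0.2},{"linear":[-225,305,0],"twist":76,"claw":0.2}]}}

```text
clock: 29.43
position: [0.477, 0.2127, 0.1025]
ee_rot: [0.001, 0.008, 1.0, 0.0]
contact_force: [0.5, -0.2, -0.5]
width: 0.03
gripper_force: 30.0
```

Request:
{"api": "drive_tool", "payload": {"deltas": [{"linear":[-4,35,0],"twist":4,"claw":0.2},{"linear":[-8,70,0],"twist":4,"claw":0.2},{"linear":[-12,100,0],"twist":4,"claw":0.2},{"linear":[-14,113,-15],"twist":4,"claw":0.2},{"linear":[-14,113,-45],"twist":4,"claw":0.2},{"linear":[-14,113,-60],"twist":4,"claw":0.2},{"linear":[-14,113,-60],"twist":4,"claw":0.2},{"linear":[-14,113,-60],"twist":4,"claw":0.2}]}}

```text
clock: 30.1
position: [0.4634, 0.324, 0.0416]
ee_rot: [-0.001, -0.024, 1.0, -0.0]
contact_force: [-0.9, 0.1, -0.5]
width: 0.0306
gripper_force: 30.0
```

Request:
{"api": "drive_tool", "payload": {"deltas": [{"linear":[0,0,-10],"twist":0,"claw":0.2},{"linear":[0,0,-16],"twist":0,"claw":0.2},{"linear":[0,0,-19],"twist":0,"claw":0.2},{"linear":[0,0,-19],"twist":0,"claw":0.2},{"linear":[0,0,-19],"twist":0,"claw":0.6},{"linear":[0,0,-19],"twist":0,"claw":0.6},{"linear":[0,0,-19],"twist":0,"claw":0.6},{"linear":[0,0,10],"twist":0,"claw":0.6},{"linear":[0,0,45],"twist":0,"claw":0.6},{"linear":[5,-35,75],"twist":0,"claw":0.8},{"linear":[10,-70,90],"twist":0,"claw":0.8},{"linear":[15,-105,90],"twist":0,"claw":0.8}]}}

```text
clock: 31.1
position: [0.4815, 0.2192, 0.1359]
ee_rot: [0.004, -0.025, 1.0, 0.001]
contact_force: [0.8, -0.1, -0.6]
width: 0.0681
gripper_force: 0.0
```

```bash
python3 - <<'E'
from h import *
save('top','t8')
im=cv2.imread('pics/raw_t8.png'); a=cv2.resize(im[110:240,130:320],None,fx=4,fy=4,interpolation=cv2.INTER_CUBIC)
cv2.imwrite('pics/t8.png',a); print(sensors.get_state()['position'])
E
```

```text
[0.48093546 0.2120865  0.1341825 ]
```

View pics/t8.png

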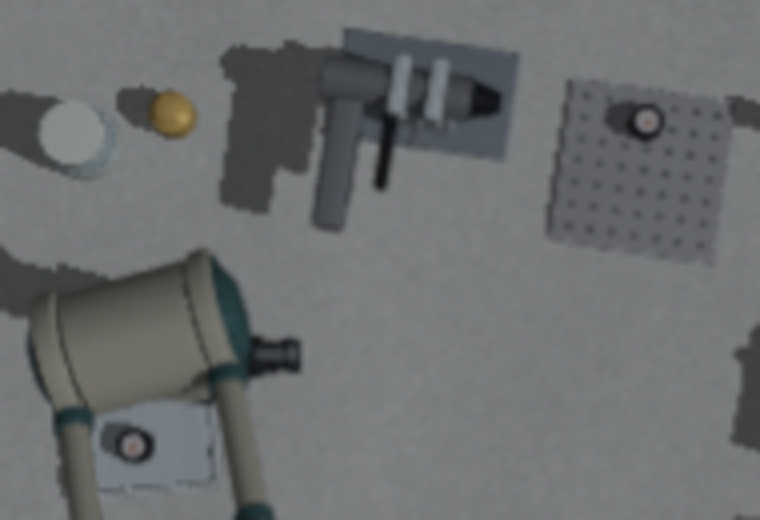

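C is still at its place on the deck (crop 647,122). A stands flat in the tray (132,445); B is hidden under the arm. Fetch C.

Request:
{"api": "drive_tool", "payload": {"deltas": [{"linear":[8,-30,0],"twist":0,"claw":0.8},{"linear":[16,-65,0],"twist":0,"claw":0.8},{"linear":[24,-100,0],"twist":0,"claw":0.8},{"linear":[33,-135,0],"twist":0,"claw":0.8},{"linear":[42,-170,0],"twist":0,"claw":0.8},{"linear":[52,-205,0],"twist":0,"claw":0.8},{"linear":[65,-238,0],"twist":0,"claw":0.8},{"linear":[83,-270,0],"twist":0,"claw":0.8},{"linear":[105,-298,0],"twist":0,"claw":0.8},{"linear":[132,-320,0],"twist":0,"claw":0.8},{"linear":[163,-336,0],"twist":0,"claw":0.8},{"linear":[197,-346,0],"twist":0,"claw":0.8}]}}

```text
clock: 32.15
position: [0.6761, -0.1294, 0.1314]
ee_rot: [-0.001, -0.022, 1.0, -0.0]
contact_force: [1.2, -0.3, 0.2]
width: 0.0681
gripper_force: 0.0
```

Request:
{"api": "drive_tool", "payload": {"deltas": [{"linear":[25,-2,0],"twist":0,"claw":0.8},{"linear":[34,-2,0],"twist":0,"claw":0.8},{"linear":[34,-2,-30],"twist":0,"claw":0.8},{"linear":[34,-2,-60],"twist":0,"claw":0.8},{"linear":[34,-2,-60],"twist":0,"claw":0.8},{"linear":[34,-2,-60],"twist":0,"claw":0.8}]}}

```text
clock: 32.65
position: [0.7075, -0.128, 0.0697]
ee_rot: [-0.003, -0.024, 1.0, 0.001]
contact_force: [-0.0, -0.3, 0.5]
width: 0.0685
gripper_force: 0.0
```

Request:
{"api": "drive_tool", "payload": {"deltas": [{"linear":[1,-2,-25],"twist":0,"claw":0.8},{"linear":[1,-2,-47],"twist":0,"claw":0.8},{"linear":[1,-2,-47],"twist":0,"claw":0.8},{"linear":[1,-2,-47],"twist":0,"claw":0.2},{"linear":[1,-2,-47],"twist":0,"claw":0.2},{"linear":[1,-2,-47],"twist":0,"claw":0.2},{"linear":[1,-2,-47],"twist":0,"claw":0.2},{"linear":[1,-2,-47],"twist":0,"claw":0.2},{"linear":[1,-2,-47],"twist":0,"claw":0.2},{"linear":[1,-2,-15],"twist":0,"claw":0.2},{"linear":[1,-2,20],"twist":0,"claw":0.2},{"linear":[1,-2,30],"twist":0,"claw":0.2}]}}

```text
clock: 33.65
position: [0.7139, -0.1317, 0.1083]
ee_rot: [0.005, -0.024, 1.0, -0.001]
contact_force: [1.2, 0.3, 0.6]
width: 0.0305
gripper_force: 29.9
```

Request:
{"api": "drive_tool", "payload": {"deltas": [{"linear":[-35,0,0],"twist":0,"claw":0.2},{"linear":[-70,0,0],"twist":0,"claw":0.2},{"linear":[-105,8,0],"twist":0,"claw":0.2},{"linear":[-138,25,0],"twist":0,"claw":0.2},{"linear":[-165,48,0],"twist":0,"claw":0.2},{"linear":[-187,76,0],"twist":0,"claw":0.2},{"linear":[-198,110,0],"twist":0,"claw":0.2},{"linear":[-205,145,0],"twist":0,"claw":0.2},{"linear":[-210,181,0],"twist":0,"claw":0.2},{"linear":[-210,218,0],"twist":0,"claw":0.2},{"linear":[-210,255,0],"twist":0,"claw":0.2},{"linear":[-208,292,0],"twist":0,"claw":0.2}]}}

```text
clock: 34.65
position: [0.5023, 0.1627, 0.1027]
ee_rot: [0.001, -0.024, 1.0, 0.0]
contact_force: [0.6, -0.1, -0.3]
width: 0.0305
gripper_force: 29.9
```

Request:
{"api": "drive_tool", "payload": {"deltas": [{"linear":[2,37,0],"twist":0,"claw":0.2},{"linear":[4,74,0],"twist":0,"claw":0.2},{"linear":[6,111,0],"twist":0,"claw":0.2},{"linear":[8,146,0],"twist":0,"claw":0.2},{"linear":[10,168,-5],"twist":0,"claw":0.2},{"linear":[10,168,-40],"twist":0,"claw":0.2},{"linear":[10,168,-60],"twist":0,"claw":0.2},{"linear":[10,168,-60],"twist":0,"claw":0.2},{"linear":[10,168,-60],"twist":0,"claw":0.2}]}}

```text
clock: 35.4
position: [0.5121, 0.3288, 0.0413]
ee_rot: [-0.001, -0.024, 1.0, -0.0]
contact_force: [0.4, -0.2, -0.2]
width: 0.0305
gripper_force: 29.9
```

Request:
{"api": "drive_tool", "payload": {"deltas": [{"linear":[0,0,-10],"twist":0,"claw":0.2},{"linear":[0,0,-16],"twist":0,"claw":0.2},{"linear":[0,0,-19],"twist":0,"claw":0.2},{"linear":[0,0,-19],"twist":0,"claw":0.2},{"linear":[0,0,-19],"twist":0,"claw":0.6},{"linear":[0,0,-19],"twist":0,"claw":0.6},{"linear":[0,0,-19],"twist":0,"claw":0.6},{"linear":[0,0,10],"twist":0,"claw":0.6},{"linear":[0,0,45],"twist":0,"claw":0.6},{"linear":[0,-10,80],"twist":0,"claw":0.3},{"linear":[0,-35,110],"twist":0,"claw":0},{"linear":[0,-70,120],"twist":0,"claw":0}]}}

```text
clock: 36.4
position: [0.5157, 0.2612, 0.1669]
ee_rot: [0.005, -0.025, 1.0, 0.002]
contact_force: [1.8, 0.7, -0.3]
width: 0.0151
gripper_force: 0.0
```

Request:
{"api": "drive_tool", "payload": {"deltas": [{"linear":[0,-35,5],"twist":-5,"claw":0},{"linear":[0,-73,10],"twist":-10,"claw":0},{"linear":[0,-111,10],"twist":-10,"claw":0},{"linear":[0,-149,10],"twist":-10,"claw":0},{"linear":[0,-187,10],"twist":-10,"claw":0},{"linear":[0,-225,10],"twist":-10,"claw":0},{"linear":[0,-263,10],"twist":-10,"claw":0},{"linear":[0,-301,10],"twist":-10,"claw":0},{"linear":[2,-339,10],"twist":-10,"claw":0},{"linear":[4,-377,10],"twist":-10,"claw":0},{"linear":[6,-415,10],"twist":-10,"claw":0},{"linear":[6,-415,10],"twist":-10,"claw":0}]}}

```text
clock: 37.4
position: [0.5198, -0.1631, 0.172]
ee_rot: [0.001, 0.066, 0.998, -0.002]
contact_force: [0.1, 0.3, -0.1]
width: -0.0
gripper_force: 0.0
```

```bash
python3 - <<'E'
from h import *
save('top','t9')
im=cv2.imread('pics/raw_t9.png'); a=cv2.resize(im[110:250,130:330],None,fx=4,fy=4,interpolation=cv2.INTER_CUBIC)
cv2.imwrite('pics/t9.png',a); print(sensors.get_state()['position'])
E
```

```text
[ 0.51913171 -0.15959606  0.17176575]
```

View pics/t9.png

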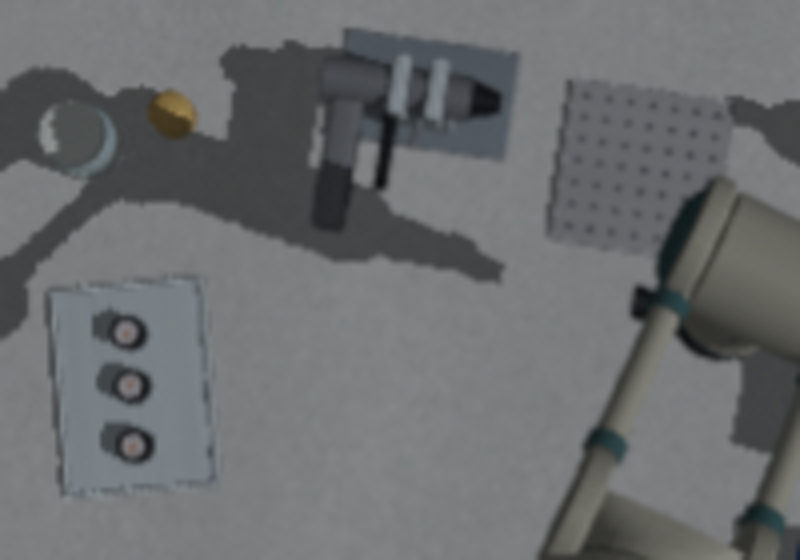

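All three mounts stand flat, face up, in the tray at (128,331), (130,384) and (133,444), and the deck is clear. Now switch the supply off.

Request:
{"api": "drive_tool", "payload": {"deltas": [{"linear":[1,-35,0],"twist":0,"claw":0},{"linear":[3,-73,0],"twist":0,"claw":0},{"linear":[4,-111,0],"twist":0,"claw":0},{"linear":[6,-149,0],"twist":0,"claw":0},{"linear":[6,-172,0],"twist":0,"claw":0},{"linear":[6,-172,-25],"twist":0,"claw":0},{"linear":[6,-172,-60],"twist":0,"claw":0},{"linear":[6,-172,-75],"twist":0,"claw":0},{"linear":[6,-172,-75],"twist":0,"claw":0},{"linear":[6,-172,-75],"twist":0,"claw":0}]}}

```text
clock: 38.28
position: [0.5247, -0.3265, 0.0962]
ee_rot: [-0.001, 0.063, 0.998, 0.001]
contact_force: [-0.3, -0.8, 0.6]
width: -0.0001
gripper_force: 0.0
```

Request:
{"api": "drive_tool", "payload": {"deltas": [{"linear":[-15,-3,0],"twist":0,"claw":0},{"linear":[-25,-1,0],"twist":0,"claw":0},{"linear":[-33,0,0],"twist":0,"claw":0},{"linear":[-40,1,0],"twist":0,"claw":0},{"linear":[-47,2,0],"twist":0,"claw":0},{"linear":[-54,3,0],"twist":0,"claw":0},{"linear":[-60,4,0],"twist":0,"claw":0},{"linear":[-64,4,0],"twist":0,"claw":0},{"linear":[-64,4,0],"twist":0,"claw":0},{"linear":[-40,2,0],"twist":0,"claw":0},{"linear":[-10,0,30],"twist":0,"claw":0},{"linear":[-5,10,65],"twist":0,"claw":0}]}}

```text
clock: 39.28
position: [0.522, -0.319, 0.1596]
ee_rot: [-0.001, 0.064, 0.998, 0.001]
contact_force: [1.1, -0.7, 0.7]
width: 0.0001
gripper_force: 0.0
```

Request:
{"api": "drive_tool", "payload": {"deltas": [{"linear":[-5,35,30],"twist":0,"claw":0},{"linear":[-5,70,60],"twist":0,"claw":0},{"linear":[-5,105,60],"twist":0,"claw":0},{"linear":[-5,140,60],"twist":0,"claw":0},{"linear":[-5,175,60],"twist":0,"claw":0},{"linear":[-5,200,60],"twist":0,"claw":0},{"linear":[-5,200,60],"twist":0,"claw":0}]}}

```text
clock: 39.87
position: [0.5137, -0.1131, 0.2218]
ee_rot: [-0.001, 0.062, 0.998, 0.002]
contact_force: [-1.0, -0.2, -0.5]
width: 0.0
gripper_force: 0.0
```

```bash
python3 - <<'E'
from h import *
save('scene','s10'); im=cv2.imread('pics/raw_s10.png')
a=cv2.resize(im[220:300,110:210],None,fx=3.5,fy=3.5,interpolation=cv2.INTER_CUBIC)
b=cv2.resize(im[120:220,240:400],None,fx=2.8,fy=2.8,interpolation=cv2.INTER_CUBIC)
c=np.zeros((280,798,3),'uint8');c[:,:350]=a;c[:,350:]=b
cv2.imwrite('pics/c10.png',c)
print(proj('scene',[[.436,-.3205,.1],[.472,-.3255,.1]])*1.0)
E
```

```text
[[149.82726006 239.36899727]
 [161.3418169  246.07487444]]
```

View pics/c10.png

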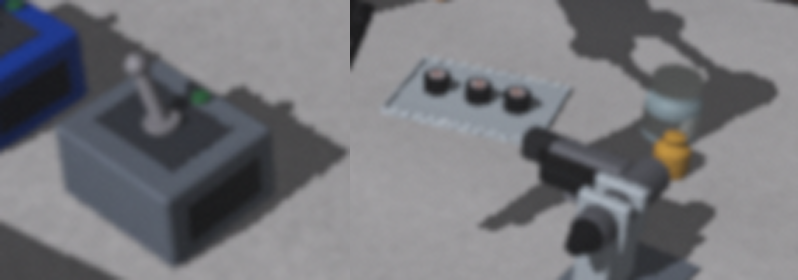

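The ball is at crop (135,64), i.e. px (148.6,238.3), which is the off position. The three mounts are flat in the tray and the bystanders are untouched.

```bash
python3 -c "
from rig import manip; print(manip.sign_off())"
```

```text
the job is handed in; nothing more can be done
None
```

I've handed the job in: all three mounts went on the deck, the supply was switched on, the trigger was held fully squeezed for about three seconds and released, and the mounts now lie flat, face up, in the tray with the supply off (about 40 s of the 210 s allowed; bottle, jar and brass weight untouched).

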